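# Set the doughnut filler to large and shut its cover

## Task

The doughnut filler is to run large doughnuts next: inside its open control box, slide the broad block-shaped size grip all the way to its end stop at the end marked with the large ring. Then swing the cover shut over the slides and press it down until it snaps and stays closed by itself. Leave the small round speed knob where it is set, and do not disturb the doughnuts and utensils standing round the machine.

Things in the scene. Friction and masses are not known exactly. Their poses are not given: they have to be found in the camera images.
- machine: the filler's control box, fixed: steel, 170 (x) x 300 (y) x 75 mm high, with an outlet flange (48 mm across) on its +y end reaching y = 178 mm. Origin: centre of its underside; its -x side roughly faces the robot. The open well in its top is 154 x 284 mm, floor 30 mm and rim 75 mm above the table, walls 8 mm. Two slides run along y in it: size slide at x = -35 mm, speed slide at x = +30 mm.
- size_slide (a joint): position (m) of the size grip along the machine's y, 0 at the middle, end stops at -0.055 and +0.055. Friction about 2.5 N (it stays where it is left).
- size_grip (a point): centre of the top of the size grip: an upright black block 30 mm (machine x) x 16 mm (machine y) that rises 34 mm above the well floor, so its top is 65 mm above the table
- large_ring: the large raised steel ring sign on the well floor, 46 mm across, 4 mm high, in line with the size slide, 100 mm from the machine's middle, at its +y or its -y end (differs from run to run). Origin: its centre, on the well floor. With the size grip on the stop at this end, grip and ring centres are 45 mm apart seen from above.
- small_ring: the small raised steel ring sign, 24 mm across and 4 mm high, at the other end of the size slide, 100 mm from the middle; origin at its centre
- speed_slide (a joint): position (m) of the speed knob along the machine's y, stops at -0.045 and +0.045, friction about 1.5 N; to be left alone
- speed_knob (a point): centre of the top of the speed knob: a round black knob 20 mm across, its top 26 mm above the well floor
- cover (a joint): angle (rad) of the cover: 0 shut, 1.57 upright, 1.75 open stop; it starts standing open. A light spring swings it open again (about 1 N at the free edge near shut) unless the detent holds it. Over the last 0.08 rad the detent resists with some 3 to 6 N more at the free edge, gives way at about 0.035 rad, then draws the cover to 0 and holds it.
- cover_hinge (a point): middle of the cover's hinge line on the machine's far (+x) rim, 85 mm from the machine's middle and 75.5 mm above the table; the hinge line runs along the machine's y
- cover_edge (a point): middle of the cover's free edge, on its outer (when shut, top) face. The cover is a white plastic plate, 172 mm from hinge to free edge, 300 mm wide, 4 mm thick, 0.25 kg; shut, it lies on the rim, top 79.5 mm above the table. A 40 mm long catch bar hangs 17 mm under it, 18 mm in from the middle of the free edge, and snaps under a sprung roller in the near wall.
- doughnut_a: a loose chocolate doughnut, 74 mm across and 31 mm high, lying 20 to 30 mm off the machine's -y end; origin at its underside centre
- nozzle: a loose steel icing nozzle standing wide end down, 40 mm across and 50 mm high, beyond the outlet at the machine's +y end; origin at its underside centre
- doughnut_b: another loose chocolate doughnut, 74 mm across and 31 mm high; origin at its underside centre
- shaker: a white jar with a steel cap, 52 mm across and 100 mm high; origin at its underside centre
- spatula: a kitchen spatula lying flat on the table, about 280 mm long, along the x of its own frame, origin under its middle
- tub: a white lidded plastic tub, 120 mm across and 88 mm high; origin at its underside centre
- carton: a small cardboard carton, 70 x 110 x 50 mm high; origin at its underside centre

How it is judged:
By the outcome, as a careful person would: the job done as asked, in the order asked, and still so for the second after the job is handed in, with the robot touching nothing.
It also fails if it takes over 51 s, if anything falls off the work surface, if the arm or the gripper's body presses on something with over 40 N, if the wrist force passes 120 N, or if a joint passes its speed limit or range.

## Robot

A 7-joint arm with a two-finger parallel gripper is mounted at the origin on the work surface. World frame = base frame: x ahead of the robot, y to its left, z up, the work surface at z = 0. Lengths are in m, angles in rad, forces in N, time in s.
With the tool pointing down it reaches from about 0.425 to 0.925 m from the base axis. Payload 6.8 kg.
Tool frame: the origin (TCP) lies midway between the tips of the shut fingers; the grasp point (between the pads) lies 19 mm behind it; x points along the fingers, y is the direction in which the jaws open and shut, and the axes are right-handed (so a half turn about x gives the same grasp; the last joint's range is limited). The gripper opens to 85 mm and grips with 20 to 120 N. Pads are 22 mm wide; open, the fingers measure 114 mm over their backs; the gripper's body (76 mm by 85 mm) begins 54 mm behind the grasp point. The pads swing forward as they close: fully open they stand 13 mm farther back than shut.
Start: joints at [1.019, 0.477, 0.022, 1.555, -0.011, 1.109, -0.083], TCP at [0.29, -0.61, 0.231] pointing down, gripper open.
Joint ranges: [-2.96, 2.96], [-0.34, 2.1], [-1.41, 1.46], [0.24, 2.44], [-1.37, 4.51], [0.17, 1.92], [-2.96, 2.96]. Speed limits (rad/s): [2.39, 2.39, 3.14, 3.14, 3.14, 3.14, 3.14].

## Interface

Orientations are given as a rotation vector (axis times angle).
In Python, from bench import r gives the robot as it stands.
- The arm moves only by the tool carry_out, never from a script. Its argument "targets" is one flat list of numbers, 7 for each row, row after row: the finger opening in m, from 0 to 0.0854, then the shift along the tool's x, y, z in m, then the turn, a rotation vector about the tool's x, y, z in units of 5 degrees (1.0 is 5 degrees). A call has 1 to 12 rows; each row is the pose to reach, as a shift and turn from the pose measured when the call began, along the tool's axes at that moment; what a row does not reach only later rows make up. A row lasts 1/8 s, in which the tool goes at most 62.5 mm and 10.7 degrees, less where a joint would pass 70% of its speed; a pose out of reach is approached as far as the arm can. A call with a gripper value outside its range is refused whole. The fingers move at their own pace and stop on an object; "squeeze" is the grip in N (left out, the last holds). Time passes only in rows, so rows that repeat a pose let the fingers close. It gives the time, the measured TCP pose, the force and the opening at its end, in the units of the state.
- r.get_obs(): the state, without advancing time (a new reading comes with each control period).
- r.grab_frame(name): name is "scene" or "top" or "wrist"; returns the picture (420x560x3 uint8, blue, green, red); there is no depth.
- r.camera_info(name): a dict with "fx", "fy", "cx", "cy" (pixels), "xyz" and "orientation" of the camera in the world. Camera axes: x right, y up, looking along -z (the intrinsics and any distortion apply to the point x, -y, -z); pixel columns grow to the right and rows downward; lengths in m; the calibration is good to about 2 mm. The wrist camera is an equidistant fisheye: a pixel r from the principal point sees the ray r / f radians off the axis. A picture is of the moment at which its call begins: read the wrist's pose just before it. camera_info takes no time and is no camera call; for the wrist camera it gives the pose at the moment of the call.
- r.hand_in(): hands the job in, once; it reports no verdict.
The state is a dict: "clock": time; "joints": joint angles; "qvel": joint speeds; "tau": joint torques, N m; "tcp_pos": TCP position; "orientation": TCP orientation; "contact_force": force on the tool from outside, world axes, zero at the start; "moment": the same for the moment, N m; "grip_width": finger opening in m.
Only numpy, scipy, OpenCV 4.12 (cv2) and the standard library are available. Lean on these libraries where they do the work, as an engineer would, in place of code of your own. Each camera call takes 0.05 s, during which the arm holds its last target. There are 200 camera calls.

## Working session

There is one attempt and no reset: what is moved stays moved. The work goes in short steps, Python scripts to look and compute and a tool call to move; the robot and the scene stay as the last step left them, time stands still between calls to the robot, and variables do not carry over. Pictures are saved under pics/ and viewed, about 8 in all and at most 12, crops included, and the job is handed in when it is done.

Besides the shell and the picture viewer there is one more tool, called after "Emit:" in YAML: its name, and indented under it one key for each argument. carry_out: Moves the arm, as the interface text tells. Its arguments: {"type":"object","properties":{"targets":{"type":"array","items":{"type":"number"}},"squeeze":{"type":"number"}},"required":["targets"]}

```bash
mkdir -p pics; ls
python3 - <<'E'
from bench import r
import cv2
for n in("scene","top"):
    cv2.imwrite(f"pics/{n}0.png",r.grab_frame(n)); print(n,r.camera_info(n))
print(r.get_obs())
E
```

```text
pics
scene {'fx': 382.7838251701658, 'fy': 382.7838251701658, 'cx': 281.1769564709299, 'cy': 213.04733792729687, 'xyz': array([ 0.95507499, -0.12050222,  0.93686085]), 'orientation': array([0.4155684 , 0.32757019, 1.28723917])}
top {'fx': 505.087519203572, 'fy': 505.087519203572, 'cx': 283.2166760655086, 'cy': 209.54712898163925, 'xyz': array([ 0.3778398 , -0.01368018,  1.27953895]), 'orientation': array([ 0.05699825, -0.07344686, -1.5815226 ])}
{'clock': 0.1, 'joints': array([ 1.01895205,  0.47773179,  0.02232306,  1.55632274, -0.01152613,
        1.10931956, -0.08311395]), 'qvel': array([-0.00070866, -0.00248257,  0.00105636, -0.00364593, -0.00182471,
        0.00076358, -0.00061079]), 'tau': array([ 3.73275354e-03, -5.97765362e+01,  1.61326557e+00, -2.81957674e+01,
        1.27972942e-02,  4.98284149e-03, -1.82200887e-05]), 'tcp_pos': array([ 0.28957584, -0.60914594,  0.23042554]), 'orientation': array([ 1.97566761,  0.44741067, -1.97657835]), 'contact_force': array([-0.34390405,  0.86617979, -0.2213467 ]), 'moment': array([ 0.03130561, -0.00522199,  0.05486075]), 'grip_width': 0.08527855856530725}
```

View pics/top0.png

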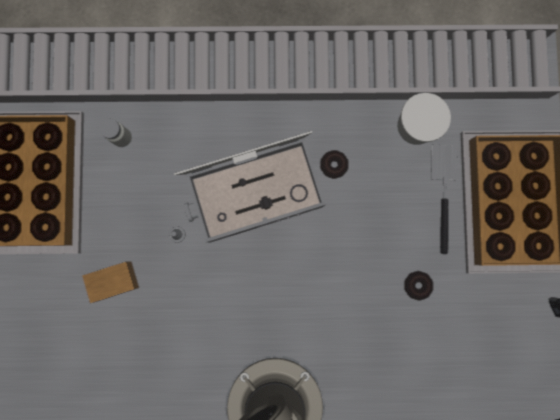

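View pics/scene0.png

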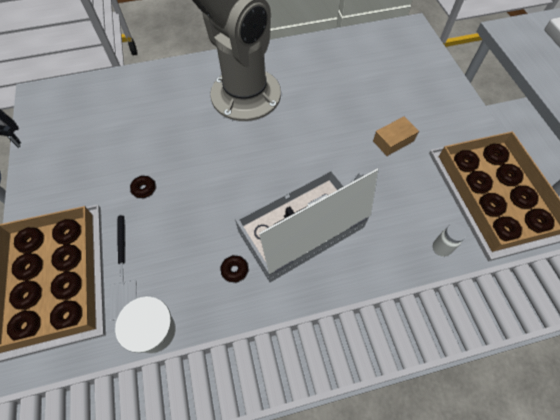

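Top view: the machine's well spans pixels (192,178) to (322,207), with the large ring at (299,193), which is the −y end. The small ring is at (222,216), the size grip at (265,203), the speed knob at (242,182), and the cover stands open on the far side. Next I'll measure these.

```bash
cat > h.py <<'E'
import numpy as np, cv2
from scipy.spatial.transform import Rotation as R
from bench import r
def ray(n,u,v,ci=None):
    c=ci or r.camera_info(n)
    d=np.array([(u-c['cx'])/c['fx'],-(v-c['cy'])/c['fy'],-1.])
    return np.array(c['xyz']),R.from_rotvec(c['orientation']).apply(d)
def onz(n,u,v,z):
    o,d=ray(n,u,v); return o+d*(z-o[2])/d[2]
def proj(n,p):
    c=r.camera_info(n); q=R.from_rotvec(c['orientation']).inv().apply(np.array(p)-c['xyz'])
    return c['cx']+c['fx']*q[0]/-q[2], c['cy']-c['fy']*q[1]/-q[2]
E
python3 - <<'E'
from h import *
im=cv2.imread('pics/top0.png')
c=im[125:245,165:355]; cv2.imwrite('pics/crop.png',cv2.resize(c,None,fx=4,fy=4,interpolation=cv2.INTER_CUBIC))
print(np.round(onz('top',299,193,.034),3),np.round(onz('top',222,216.5,.034),3))
# well floor mask
hsv=cv2.cvtColor(im,cv2.COLOR_BGR2HSV); b,g,rr=[im[...,i].astype(int) for i in range(3)]
m=((rr-b>8)&(rr>110)).astype(np.uint8); m[:125]=0;m[245:]=0;m[:,:170]=0;m[:,340:]=0
m=cv2.morphologyEx(m,cv2.MORPH_CLOSE,np.ones((15,15)))
cs=max(cv2.findContours(m,0,2)[0],key=cv2.contourArea); print(cv2.contourArea(cs),cv2.minAreaRect(cs))
for p in cv2.boxPoints(cv2.minAreaRect(cs)): print(p,np.round(onz('top',*p,.03),3))
E
```

```text
[ 0.522 -0.067  0.034] [0.466 0.124 0.034]
6677.5 ((255.60792541503906, 191.06997680664062), (60.23490524291992, 114.4759521484375), 72.75853729248047)
[192.0152  179.27118] [0.56  0.199 0.03 ]
[301.34708 145.34058] [ 0.643 -0.075  0.03 ]
[319.20065 202.86877] [ 0.497 -0.117  0.03 ]
[209.86877 236.79938] [0.416 0.154 0.03 ]
```

View pics/crop.png

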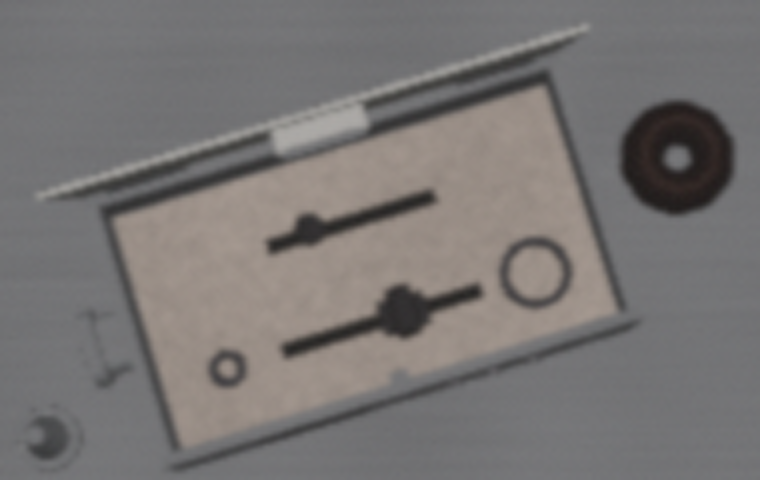

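```bash
cat >> h.py <<'E'
L=onz('top',299.0,192.8,.034); S=onz('top',221.8,217.1,.034)
ym=(S-L)/np.linalg.norm(S-L); xm=np.array([ym[1],-ym[0],0]); C=(S+L)/2+.035*xm; C[2]=0
M=np.c_[xm,ym,[0,0,1]]
def W(*p): return C+M@np.array(p)
def tomach(p): return M.T@(np.array(p)-C)
def rel(pos,Rt=None):
    o=r.get_obs(); R0=R.from_rotvec(o['orientation'])
    s=R0.inv().apply(np.array(pos)-o['tcp_pos'])
    t=(R0.inv()*Rt).as_rotvec()/np.radians(5) if Rt is not None else np.zeros(3)
    return np.round(s,4),np.round(t,2)
def down(jaw): # tool pointing down, tool y along given world horizontal dir
    x=np.array([0,0,-1.]); return R.from_matrix(np.c_[x,jaw,np.cross(x,jaw)])
E
python3 - <<'E'
from h import *
print('|SL|',np.linalg.norm(S-L),'yaw',np.degrees(np.arctan2(xm[1],xm[0])),'C',C)
print('grip',tomach(onz('top',265.6,202.6,.06)),'knob',tomach(onz('top',242.2,182.2,.056)))
for p in [(192,179.3),(301.3,145.3),(319.2,202.9),(209.9,236.8)]: print(tomach(onz('top',*p,.03)))
# cover free edge ends in crop
for u,v in[(38,197),(590,27)]: print('edge',tomach(onz('top',165+u/4,125+v/4,.245)))
Rt=R.from_rotvec(r.get_obs()['orientation']).as_matrix(); print(Rt.round(2))
for j in(xm,-xm,ym,-ym): print(rel(W(-.035,.04,.25),down(j)))
E
```

```text
|SL| 0.2001846248790461 yaw 16.91951052449194 C [0.52689904 0.03892168 0.        ]
grip [-0.03590853 -0.0136022   0.06      ] knob [0.02941442 0.02579879 0.056     ]
[0.07799107 0.14345864 0.03      ]
[ 0.07790281 -0.14249973  0.03      ]
[-0.07382947 -0.1405979   0.03      ]
[-0.07233556  0.14267856  0.03      ]
edge [0.05831798 0.14891403 0.245     ]
edge [ 0.0575712  -0.15018362  0.245     ]
[[-0.    0.43 -0.9 ]
 [ 0.   -0.9  -0.43]
 [-1.   -0.    0.  ]]
(array([-0.0187, -0.5282, -0.4639]), array([-1.63e+01, -1.00e-02,  2.00e-02]))
(array([-0.0187, -0.5282, -0.4639]), array([1.97e+01, 2.00e-02, 1.00e-02]))
(array([-0.0187, -0.5282, -0.4639]), array([-3.43e+01, -3.00e-02,  0.00e+00]))
(array([-0.0187, -0.5282, -0.4639]), array([1.7 , 0.  , 0.02]))
```

Emit:
carry_out:
  targets: [0,-0.03,-0.523,-0.466,1.7,0,0,0,-0.03,-0.523,-0.466,1.7,0,0,0,-0.03,-0.523,-0.466,1.7,0,0,0,-0.03,-0.523,-0.466,1.7,0,0,0,-0.03,-0.523,-0.466,1.7,0,0,0,-0.03,-0.523,-0.466,1.7,0,0,0,-0.03,-0.523,-0.466,1.7,0,0,0,-0.03,-0.523,-0.466,1.7,0,0,0,-0.03,-0.523,-0.466,1.7,0,0,0,-0.03,-0.523,-0.466,1.7,0,0,0,-0.03,-0.523,-0.466,1.7,0,0,0,-0.03,-0.523,-0.466,1.7,0,0]
  squeeze: 20

```text
clock: 1.6
tcp_pos: [0.4862, 0.068, 0.2614]
orientation: [2.06, 0.317, -2.06]
contact_force: [0.7, -0.2, 0.2]
grip_width: 0.0002
```

Run:
```python
from h import *
cv2.imwrite('pics/w1.png',r.grab_frame('wrist'))
o=r.get_obs(); print(o['clock'],o['joints'].round(2),tomach(o['tcp_pos']).round(4),o['contact_force'].round(1),o['grip_width'])
for y,z in((.03,.25),(.03,.12),(.03,.045),(-.03,.045)): print(y,z,rel(W(-.035,y,z),down(-ym)))
```

```text
1.65 [ 0.12  0.17 -0.42  1.93  0.08  1.06 -1.61] [-0.0306  0.0391  0.2612] [ 1.2  1.2 -0. ] 8.60236019625006e-06
0.03 0.25 (array([0.0112, 0.0091, 0.0045]), array([ 0.07, -0.  ,  0.04]))
0.03 0.12 (array([0.1412, 0.0095, 0.0045]), array([ 0.07, -0.  ,  0.04]))
0.03 0.045 (array([0.2162, 0.0098, 0.0045]), array([ 0.07, -0.  ,  0.04]))
-0.03 0.045 (array([0.216 , 0.0698, 0.0049]), array([ 0.07, -0.  ,  0.04]))
```

View pics/w1.png

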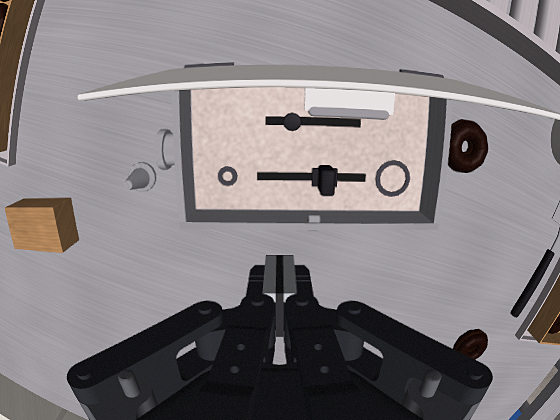

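Wrist view: the grip is at (325,180), the large ring at (392,179), the small ring at (228,176) and the knob at (292,121). The cover edge leans over the well at about row 90. I'll check the camera mount's clearance and the grip position from this view.

```bash
cat >> h.py <<'E'
def wz(u,v,z,c=None):
    c=c or r.camera_info('wrist'); a=np.array([(u-c['cx'])/c['fx'],(v-c['cy'])/c['fy']]); t=np.linalg.norm(a); s=np.sin(t)/t
    d=R.from_rotvec(c['orientation']).apply([a[0]*s,-a[1]*s,-np.cos(t)]); return c['xyz']+d*(z-c['xyz'][2])/d[2]
E
python3 - <<'E'
from h import *
c=r.camera_info('wrist'); print('cam in machine',tomach(c['xyz']).round(3))
for n,u,v,z in(('L',392.5,179,.034),('S',228,176,.034),('grip top',325,171,.065),('grip mid',325,180,.05),('knob',292,121,.056),('edgeL',79,98,.245),('edgeR',560,118,.245),('catchedge',348,113,.23)): print(n,tomach(wz(u,v,z)).round(4))
E
```

```text
cam in machine [0.049 0.04  0.403]
L [-0.0331 -0.0966  0.034 ]
S [-0.032   0.1004  0.034 ]
grip top [-0.0191 -0.0084  0.065 ]
grip mid [-0.0324 -0.0109  0.05  ]
knob [0.033  0.0273 0.056 ]
edgeL [0.06   0.1496 0.245 ]
edgeR [ 0.0592 -0.1388  0.245 ]
catchedge [0.0462 0.0036 0.23  ]
```

Emit:
carry_out:
  targets: [0,0.01,0.01,0.004,-2,0,0,0,0.01,0.01,0.004,-4,0,0,0,0.01,0.01,0.004,-6,0,0,0,0.01,0.01,0.004,-8,0,0,0,0.01,0.01,0.004,-10,0,0,0,0.01,0.01,0.004,-12,0,0,0,0.01,0.01,0.004,-14,0,0,0,0.01,0.01,0.004,-16,0,0,0,0.03,0.01,0.004,-17.9,0,0,0,0.08,0.01,0.004,-17.9,0,0,0,0.13,0.01,0.004,-17.9,0,0,0,0.13,0.01,0.004,-17.9,0,0]

```text
clock: 3.15
tcp_pos: [0.482, 0.0546, 0.1282]
orientation: [0.99, 1.341, -0.997]
contact_force: [0.3, -0.0, 1.7]
grip_width: -0.0002
```

Run:
```python
from h import *
o=r.get_obs(); print(o['clock'],o['joints'].round(2),tomach(o['tcp_pos']).round(4),o['contact_force'].round(1),tomach(r.camera_info('wrist')['xyz']).round(3))
for y,z in((.03,.045),(-.036,.045)): print(y,z,rel(W(-.035,y,z),down(xm)))
```

```text
3.15 [ 0.23  0.36 -0.56  2.06  0.26  0.8  -0.19] [-0.0383  0.0281  0.1282] [ 0.3 -0.   1.7] [-0.037  0.107  0.27 ]
0.03 0.045 (array([ 0.0832,  0.004 , -0.0016]), array([-0.05, -0.04,  0.09]))
-0.036 0.045 (array([0.0829, 0.0043, 0.0644]), array([-0.05, -0.04,  0.09]))
```

Emit:
carry_out:
  targets: [0,0.04,0.004,-0.002,0,0,0,0,0.082,0.004,-0.002,0,0,0,0,0.082,0.004,-0.002,0,0,0,0,0.082,0.004,0.01,0,0,0,0,0.082,0.004,0.02,0,0,0,0,0.082,0.004,0.03,0,0,0,0,0.082,0.004,0.038,0,0,0,0,0.082,0.004,0.046,0,0,0,0,0.082,0.004,0.052,0,0,0,0,0.082,0.004,0.056,0,0,0,0,0.082,0.004,0.058,0,0,0,0,0.082,0.004,0.06,0,0,0]

```text
clock: 4.65
tcp_pos: [0.5023, -0.0014, 0.0458]
orientation: [0.99, 1.342, -0.997]
contact_force: [0.5, 3.4, 1.2]
grip_width: -0.0001
```

Run:
```python
from h import *
o=r.get_obs(); print(o['clock'],tomach(o['tcp_pos']).round(4),(M.T@o['contact_force']).round(1))
```

```text
4.65 [-0.0353 -0.0314  0.0458] [1.5 3.1 1.2]
```

Emit:
carry_out:
  targets: [0,0,0,0.003,0,0,0,0,0,0,0.006,0,0,0,0,0,0,0.008,0,0,0,0,0,0,0.01,0,0,0,0,0,0,0.01,0,0,0]

```text
clock: 5.28
tcp_pos: [0.5031, -0.0043, 0.0459]
orientation: [0.989, 1.35, -0.99]
contact_force: [-7.2, 19.4, 8.0]
grip_width: -0.0002
```

Run:
```python
from h import *
o=r.get_obs(); print(o['clock'],tomach(o['tcp_pos']).round(4),(M.T@o['contact_force']).round(1))
```

```text
5.275 [-0.0353 -0.0345  0.0459] [-1.2 20.7  8. ]
```

Emit:
carry_out:
  targets: [0,0,0,-0.02,0,0,0,0,-0.01,0,-0.025,0,0,0,0,-0.06,0,-0.025,0,0,0,0,-0.12,0,-0.025,0,0,0,0,-0.18,0,-0.025,0,0,0,0,-0.24,0,-0.025,0,0,0,0,-0.27,0,-0.025,0,0,0,0,-0.27,0,-0.025,0,0,0,0,-0.27,0,-0.025,0,0,0]

```text
clock: 6.4
tcp_pos: [0.4984, 0.0163, 0.3155]
orientation: [0.989, 1.35, -0.993]
contact_force: [0.4, -0.8, -0.2]
grip_width: 0.0001
```

Run:
```python
from h import *
c=r.camera_info('wrist'); im=r.grab_frame('wrist'); cv2.imwrite('pics/w2.png',im)
o=r.get_obs(); print(o['clock'],o['joints'].round(2),tomach(o['tcp_pos']).round(4),(M.T@o['contact_force']).round(1),tomach(c['xyz']))
for j in(xm,-ym): print(rel(W(-.03,0,.33),down(j)),rel(W(.12,0,.33),down(j)))
```

```text
6.45 [ 0.41  0.17 -0.62  1.82  0.09  1.2   0.05] [-0.034  -0.0131  0.315 ] [ 0. -0. -0.] [-0.03220559  0.06497188  0.45833847]
(array([-0.0149,  0.0039, -0.0133]), array([ 0.01, -0.13,  0.13])) (array([-0.0166,  0.1539, -0.0133]), array([ 0.01, -0.13,  0.13]))
(array([-0.0149,  0.0039, -0.0133]), array([18.01,  0.  ,  0.2 ])) (array([-0.0166,  0.1539, -0.0133]), array([18.01,  0.  ,  0.2 ]))
```

View pics/w2.png

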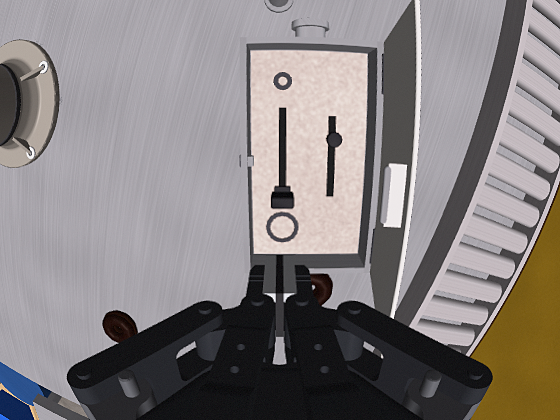

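Emit:
carry_out:
  targets: [0,0,0.05,-0.013,0,-0.13,0.13,0,0,0.1,-0.013,0,-0.13,0.13,0,0,0.154,-0.013,0,-0.13,0.13,0,0,0.154,-0.013,0,-0.13,0.13,0,0.04,0.154,-0.013,0,-0.13,0.13,0,0.085,0.154,-0.013,0,-0.13,0.13,0,0.085,0.154,-0.013,0,-0.13,0.13,0,0.085,0.154,-0.013,0,-0.13,0.13]

```text
clock: 7.45
tcp_pos: [0.6407, 0.0744, 0.2297]
orientation: [0.989, 1.334, -0.988]
contact_force: [0.2, 0.6, -0.4]
grip_width: -0.0003
```

```bash
python3 - <<'E'
from h import *
o=r.get_obs(); print(o['clock'],o['joints'].round(2),tomach(o['tcp_pos']).round(4),(M.T@o['contact_force']).round(1))
for x,z in((.0765,.2288),(.0376,.2177),(.003,.1968),(-.0252,.1677),(-.0448,.1323),(-.0525,.1063),(-.0546,.093),(-.0555,.0795)): print(x,rel(W(x,0,z),down(xm)))
c=dict(r.camera_info('top'));
E
python3 - <<'E'
import numpy as np
# grip check from w2 (camera at machine (-.0322,.065,.4583)), local scale by the two rings: rows 80 (y=+.1) and 227 (y=-.1)
from h import *
E
```

```text
7.45 [ 0.21  0.5  -0.6   1.6   0.3   1.14 -0.16] [0.1192 0.0008 0.2297] [ 0.4  0.5 -0.4]
0.0765 (array([ 0.0009, -0.0427,  0.0008]), array([ 0.  ,  0.  , -0.01]))
0.0376 (array([ 0.012 , -0.0816,  0.0008]), array([ 0.  ,  0.  , -0.01]))
0.003 (array([ 0.0328, -0.1163,  0.0008]), array([ 0.  ,  0.  , -0.01]))
-0.0252 (array([ 0.0619, -0.1445,  0.0008]), array([ 0.  ,  0.  , -0.01]))
-0.0448 (array([ 0.0973, -0.1641,  0.0008]), array([ 0.  ,  0.  , -0.01]))
-0.0525 (array([ 0.1233, -0.1719,  0.0008]), array([ 0.  ,  0.  , -0.01]))
-0.0546 (array([ 0.1366, -0.174 ,  0.0008]), array([ 0.  ,  0.  , -0.01]))
-0.0555 (array([ 0.1501, -0.1749,  0.0007]), array([ 0.  ,  0.  , -0.01]))
```

Run:
```python
from h import *
c=dict(r.camera_info('wrist')); c['xyz']=W(-.0322,.06497,.45834)
im=cv2.imread('pics/w2.png')
for n,u,v,z in(('L',282.5,227,.034),('S',282.5,80.5,.034),('knob',334,140,.056),('gripTop',283,201,.065),('edge',418,100,.245)): print(n,tomach(wz(u,v,z,c)).round(4))
cv2.imwrite('pics/crop2.png',cv2.resize(im[120:250,235:365],None,fx=4,fy=4,interpolation=2))
```

```text
L [-0.0267 -0.1012  0.034 ]
S [-0.0272  0.0978  0.034 ]
knob [0.0369 0.0231 0.056 ]
gripTop [-0.0266 -0.0539  0.065 ]
edge [0.0632 0.0732 0.245 ]
```

View pics/crop2.png

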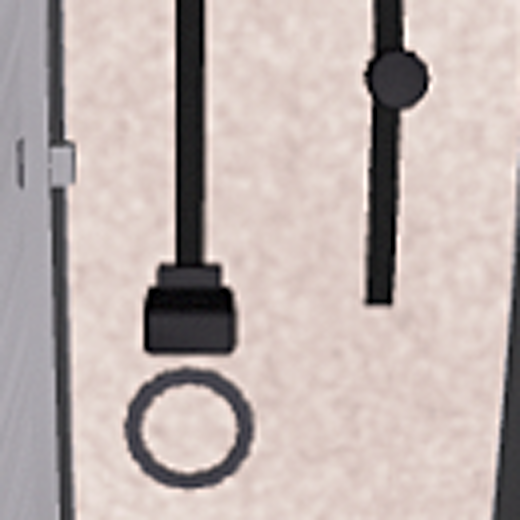

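The crop shows the grip at (190,320) hard up against the ring end of its slot. Grip to ring is about 46 mm, against 45 expected. The knob hasn't moved, at y ≈ 25 mm. Now I'll swing the cover.

Emit:
carry_out:
  targets: [0,0.001,-0.025,0.001,0,0,0,0,0.001,-0.043,0.001,0,0,0,0,0.006,-0.063,0.001,0,0,0,0,0.012,-0.082,0.001,0,0,0,0,0.022,-0.1,0.001,0,0,0,0,0.033,-0.116,0.001,0,0,0,0,0.047,-0.131,0.001,0,0,0,0,0.062,-0.1445,0.001,0,0,0,0,0.079,-0.155,0.001,0,0,0,0,0.097,-0.164,0.001,0,0,0,0,0.11,-0.168,0.001,0,0,0,0,0.11,-0.168,0.001,0,0,0]

```text
clock: 8.95
tcp_pos: [0.4808, 0.0245, 0.12]
orientation: [0.989, 1.333, -0.988]
contact_force: [0.3, 0.2, 0.4]
grip_width: -0.0003
```

Run:
```python
from h import *
cv2.imwrite('pics/s1.png',r.grab_frame('scene')[130:330,180:460].repeat(2,0).repeat(2,1))
o=r.get_obs(); print(o['clock'],tomach(o['tcp_pos']).round(4),(M.T@o['contact_force']).round(1))
```

```text
9.0 [-0.0479 -0.0003  0.1203] [-0.4 -1.1  1.8]
```

View pics/s1.png

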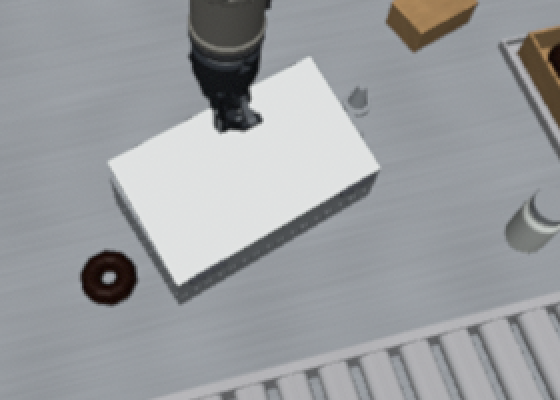

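The cover is down to about 15° under the fingertips. Next I press it.

Emit:
carry_out:
  targets: [0,0.012,-0.004,0,0,0,0,0,0.022,-0.006,0,0,0,0,0,0.03,-0.007,0,0,0,0,0,0.034,-0.007,0,0,0,0,0,0.037,-0.007,0,0,0,0,0,0.039,-0.007,0,0,0,0,0,0.041,-0.007,0,0,0,0,0,0.043,-0.007,0,0,0,0,0,0.043,-0.007,0,0,0,0]

```text
clock: 10.12
tcp_pos: [0.4742, 0.0225, 0.0792]
orientation: [0.988, 1.332, -0.989]
contact_force: [-10.3, -1.8, 30.3]
grip_width: 0.0
```

Run:
```python
from h import *
o=r.get_obs(); print(o['clock'],tomach(o['tcp_pos']).round(4),(M.T@o['contact_force']).round(1))
```

```text
10.125 [-0.0552 -0.0003  0.0792] [-10.4   1.3  30.3]
```

At z = 79.2 mm with 30 N, the cover is resting on the rim. I'll lift straight up and check.

Emit:
carry_out:
  targets: [0,-0.01,0,0,0,0,0,0,-0.05,0,0,0,0,0,0,-0.1,0,0,0,0,0,0,-0.15,0,0,0,0,0,0,-0.2,0.0,0,0,0,0,0,-0.22,0,0,0,0,0,0,-0.22,0,0,0,0,0,0,-0.22,0,0,0,0,0,0,-0.22,0,0,0,0,0]

```text
clock: 11.25
tcp_pos: [0.4731, 0.0229, 0.2979]
orientation: [0.987, 1.334, -0.99]
contact_force: [0.4, 0.1, 0.4]
grip_width: 0.0002
```

Run:
```python
from h import *
im=r.grab_frame('scene'); cv2.imwrite('pics/s2.png',im[130:330,130:480].repeat(2,0).repeat(2,1))
o=r.get_obs(); print(o['clock'],tomach(o['tcp_pos']).round(4),o['contact_force'].round(1))
for p in [(-.087,.15,.0795),(-.087,-.15,.0795),(.085,.15,.0795),(.085,-.15,.0795)]:
    u,v=proj('scene',W(*p)); print('expected in crop',round((u-130)*2),round((v-130)*2))
```

```text
11.3 [-0.056   0.0003  0.298 ] [-0.9 -0.9  1.1]
expected in crop 400 71
expected in crop 205 173
expected in crop 478 165
expected in crop 274 283
```

View pics/s2.png

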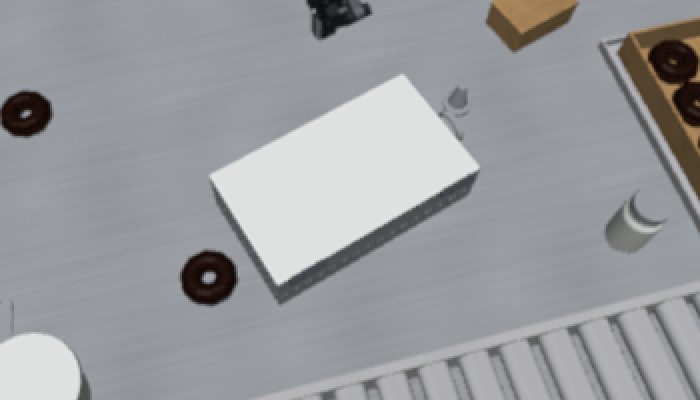

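The cover corners, at (403,74), (210,176), (479,168) and (278,286), match the shut prediction. The offset is the same uniform 3 px or so at both the hinge and the free edge. It has stayed shut 1.2 s after release, and the nozzle and doughnuts stand where they were.

```bash
python3 -c "
from bench import r
print(r.hand_in())"
```

```text
the job is handed in; nothing more can be done
None
```

The size grip is on its stop at the large-ring end (the −y end), and the cover was then swung over and pressed until it snapped shut. I handed the job in at about 11.3 s on the robot's clock.

- **Size grip:** I pushed it with closed fingers until it stopped, at about 20 N. Grip and ring centres measured about 46 mm apart in the wrist picture, against 45 mm expected.
- **Speed knob:** before the cover closed it measured y ≈ 23–27 mm in each picture. That is the same place, within measuring error.
- **Cover:** I pressed it down to z = 79 mm with about 30 N of fingertip force. About 1 s after I lifted the arm clear, it still lay flat. Its four corners matched the shut position with the same 1–3 mm offset at hinge and free edge.
- **Surroundings:** the doughnuts, nozzle, shaker and carton looked undisturbed in the last picture. The spatula and most of the tub were outside that picture, but the arm did not work near them.

No check failed. Wrist-camera positions differed from the top camera's by up to 8 mm across the slides (x) and about 4 mm along them (y).

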